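# Sort washed cups and colour-coded brushes into their trays

### The arm

A 6-joint arm with a two-finger parallel gripper is mounted at the origin on the work surface. World frame = base frame: x ahead of the robot, y to its left, z up, the work surface at z = 0. Lengths are in mm, angles in rad, forces in N, time in s.
With the tool pointing down it reaches from about 350 to 775 mm from the base axis. Payload 7.3 kg.
Tool frame: the origin (TCP) lies at the centre of the arm's flange, where the gripper is bolted on; the fingertips stand 178 mm ahead of it and the grasp point (between the pads) lies 159 mm ahead of it; z points along the fingers, y is the direction in which the jaws open and shut (so a half turn about z gives the same grasp; the last joint's range is limited). The gripper opens to 92 mm and grips with 3 to 60 N. Pads are 19 mm wide; open, the fingers measure 130 mm over their backs; the gripper's body (75 mm by 190 mm) begins 47 mm behind the grasp point.
Start: joints at [-0.146, 0.342, 1.524, -0, 1.275, -0.146], TCP at [525.003, 0.022, 404.741] pointing down, gripper open.
Joint ranges: [-2.53, 2.53], [-0.77, 2.02], [0.04, 2.7], [-1, 4.14], [0.28, 2.66], [-3.11, 3.11]. Speed limits (rad/s): [2.57, 2.57, 3.14, 3.14, 3.14, 3.14].

### API

Orientations are given as [roll, pitch, yaw] about the fixed x, y, z axes, in that order (R = Rz(yaw) Ry(pitch) Rx(roll)).
In Python, from plant import status, viewer, ticket gives the robot as it stands.
- The arm moves only by the tool play_rows, never from a script. Its argument "commands" is a list of rows, each an object with "offset": the shift along the tool's x, y, z in m, a list of three; "twist": the turn about the tool's z in degrees. A call has 1 to 5 rows; each row shifts and turns the commanded pose from where the row before left it, along the tool's axes as they then stand; what a row does not reach is not made up. A row lasts 1/10 s, in which the tool goes at most 50 mm and 8.59 degrees, less where a joint would pass 70% of its speed; a pose out of reach is approached as far as the arm can. A call with a gripper value outside its range is refused whole. "jaw" is the closure in counts, from 0 (fully open) to 255 (shut), set as the call begins (left out, the last holds). The fingers move at their own pace and stop on an object; the grip force is fixed at half the most. Time passes only in rows, so rows that do not move let the fingers close. It gives the time, the measured TCP pose, the force and the opening at its end, in the units of the state.
- status.get_obs(): the state, without advancing time (a new reading comes with each control period).
- viewer.capture(name): name is "scene" or "side" or "wrist"; returns the picture (480x640x3 uint8, red, green, blue); there is no depth.
- viewer.camera_params(name): a dict with "fov_y" (degrees; the focal length in pixels is half the picture's height over the tangent of half this angle, whatever the lens; pixels are square), "cx", "cy" (the principal point, pixels), "D" ([k1, k2, p1, p2, k3] as OpenCV has them; the pictures are not rectified), "rvec" (rotation vector, rad) and "tvec" (3), from world to camera coordinates, as OpenCV has them; the wrist camera has in their place "T_tool_cam" (4x4, takes a point from camera to tool coordinates, whose origin is the TCP and whose axes are the flange's). Camera axes: x right, y down, z forward; pixel columns grow to the right and rows downward; lengths in mm; the calibration is good to about 2 mm. A picture is of the moment at which its call begins: read the wrist's pose just before it. camera_params takes no time and is no camera call.
- ticket.close_job(): hands the job in, once; it reports no verdict.
The state is a dict: "time": time; "joint_positions": joint angles; "dq": joint speeds; "tau": joint torques, N m; "tool_pos": TCP position; "tcp_rot": TCP orientation; "contact_force": force on the tool from outside, world axes, zero at the start; "moment": the same for the moment, N m; "grip_width": finger opening in mm.
Only numpy, scipy, OpenCV 4.12 (cv2) and the standard library are available. Lean on these libraries where they do the work, as an engineer would, in place of code of your own. Each camera call takes 0.05 s, during which the arm holds its last target.

### The job

Put the washed things away: stand both cups mouth up, side by side, in the blue tray, lay the green brush bristles down in the green tray, and the red brush bristles down in the red tray, each thing flat on the floor of its tray. The red brush is for raw meat, so leave it where it is until the other three are put away. Set everything down gently rather than dropping it, and leave the spray bottle, the squeeze bottle and the stack of lids where they stand, upright.

Things in the scene. Friction and masses are not known exactly. Their poses are not given: they have to be found in the camera images.
- metal_cup: Dark grey steel straight-walled round open cup standing mouth up, 52 mm diameter, 62 mm high, wall 3 mm. Origin: centre of its underside; z up. Mass about 0.09 kg.
- white_cup: White ceramic straight-walled round open cup standing mouth up, 52 mm diameter, 62 mm high, wall 3 mm. Origin: centre of its underside; z up. Mass about 0.09 kg.
- green_brush: Green scrub brush standing on its white bristles with a coloured body, 130 long (its x) x 58 wide (its y) x 67 mm high. Bristles and base plate fill the lowest 32 mm; above them a straight grip bar, 122 long, 24 wide and 18 mm high (49 to 67 mm above the underside), runs along x over the middle on two end posts, with a clear gap below it between the posts. Origin: centre of its underside; z up. Mass 0.11 to 0.22 kg. The two brushes differ only in colour.
- red_brush: Red scrub brush standing on its white bristles with a coloured body, 130 long (its x) x 58 wide (its y) x 67 mm high. Bristles and base plate fill the lowest 32 mm; above them a straight grip bar, 122 long, 24 wide and 18 mm high (49 to 67 mm above the underside), runs along x over the middle on two end posts, with a clear gap below it between the posts. Origin: centre of its underside; z up. Mass 0.11 to 0.22 kg. The two brushes differ only in colour.
- blue_tray: Blue plastic tray, outer 130 (its x) x 190 (its y, the long side) x 22 mm high, walls 4 mm, floor 3 mm thick, inside 122 x 182 mm. It is fixed to the table. Origin: centre of its underside, on the table; z up.
- green_tray: Green plastic tray, outer 130 (its x) x 190 (its y, the long side) x 22 mm high, walls 4 mm, floor 3 mm thick, inside 122 x 182 mm. It is fixed to the table. Origin: centre of its underside, on the table; z up.
- red_tray: Red plastic tray, outer 130 (its x) x 190 (its y, the long side) x 22 mm high, walls 4 mm, floor 3 mm thick, inside 122 x 182 mm. It is fixed to the table. Origin: centre of its underside, on the table; z up.
- spray_bottle: Bystander: blue spray bottle with white trigger head, 74 mm diameter, 205 mm high. Origin: centre of its underside.
- lid_stack: Bystander: stack of round white and yellow lids, 116 mm diameter, 88 mm high. Origin: centre of its underside.
- squeeze_bottle: Bystander: yellow squeeze bottle with white nozzle, 60 mm diameter, 132 mm high. Origin: centre of its underside.
There are look-alikes about, which are no part of the job. Several things look just like the red_brush: the one meant starts farthest to the robot's left.

How it is judged (in metres and radians):
On the way, in this order (a step that is already met when the one before it is completed fails the run):
1. both cups stand in the blue tray and the green brush lies in the green tray, let go (x of metal_cup in the frame of blue_tray between -0.04 and 0.04 m and y of metal_cup in the frame of blue_tray between -0.07 and 0.07 m and z of metal_cup in the frame of blue_tray between -0.003 and 0.009 m and angle between each of metal_cup, white_cup, green_brush's own z axis and vertical below 0.12 rad and x of white_cup in the frame of blue_tray between -0.04 and 0.04 m and y of white_cup in the frame of blue_tray between -0.07 and 0.07 m and z of white_cup in the frame of blue_tray between -0.003 and 0.009 m and x of green_brush in the frame of green_tray between -0.045 and 0.045 m and y of green_brush in the frame of green_tray between -0.045 and 0.045 m and z of green_brush in the frame of green_tray between -0.003 and 0.009 m and contact force between the fingers and metal_cup below 0.2 N and contact force between the fingers and white_cup below 0.2 N and contact force between the fingers and green_brush below 0.2 N), for 0.2 s.
2. then the red brush lies in the red tray, let go (x of red_brush in the frame of red_tray between -0.045 and 0.045 m and y of red_brush in the frame of red_tray between -0.045 and 0.045 m and z of red_brush in the frame of red_tray between -0.003 and 0.009 m and angle between red_brush's own z axis and vertical below 0.12 rad and contact force between the fingers and red_brush below 0.2 N), for 0.2 s.
At the end, for the whole second after the job is handed in: Both cups in the blue tray (centres within 40 x 70 mm of its centre), green brush in the green and red brush in the red tray (within 45 mm both ways), all flat on the tray floor (underside under 9 mm above the table, tilt under 0.12 rad), released, at rest (all of step 1 and all of step 2 and linear speed of each of metal_cup, white_cup, green_brush, red_brush below 0.02 m/s and angular speed of each of metal_cup, white_cup, green_brush, red_brush below 0.2 rad/s); the robot touches nothing.
It fails at once if the red brush is moved by more than 20 mm before the cups and the green brush are in their trays (distance of red_brush from where it was at the start of the episode above 0.02 m and not ((x of metal_cup in the frame of blue_tray between -0.04 and 0.04 m and y of metal_cup in the frame of blue_tray between -0.07 and 0.07 m and z of metal_cup in the frame of blue_tray between -0.003 and 0.009 m and angle between metal_cup's own z axis and vertical below 0.12 rad) and (x of white_cup in the frame of blue_tray between -0.04 and 0.04 m and y of white_cup in the frame of blue_tray between -0.07 and 0.07 m and z of white_cup in the frame of blue_tray between -0.003 and 0.009 m and angle between white_cup's own z axis and vertical below 0.12 rad) and (x of green_brush in the frame of green_tray between -0.045 and 0.045 m and y of green_brush in the frame of green_tray between -0.045 and 0.045 m and z of green_brush in the frame of green_tray between -0.003 and 0.009 m and angle between green_brush's own z axis and vertical below 0.12 rad))).
It fails at once if a cup or brush is dropped (falls freely faster than 0.8 m/s, about 33 mm of fall) ((linear speed of metal_cup above 0.8 m/s and contact force between the fingers and metal_cup below 0.2 N) or (linear speed of white_cup above 0.8 m/s and contact force between the fingers and white_cup below 0.2 N) or (linear speed of green_brush above 0.8 m/s and contact force between the fingers and green_brush below 0.2 N) or (linear speed of red_brush above 0.8 m/s and contact force between the fingers and red_brush below 0.2 N)).
It fails at once if a bystander is pushed more than 30 mm or tipped over (distance of any of spray_bottle, lid_stack, squeeze_bottle from where it was at the start of the episode above 0.03 m or angle between any of spray_bottle, lid_stack, squeeze_bottle's own z axis and vertical above 0.3 rad).
It also fails if it takes over 99 s, if anything falls off the work surface, if the arm or the gripper's body presses on something with over 40 N, if the wrist force passes 120 N, or if a joint passes its speed limit or range.

## Working session

There is one attempt and no reset: what is moved stays moved. The work goes in short steps, Python scripts to look and compute and a tool call to move; the robot and the scene stay as the last step left them, time stands still between calls to the robot, and variables do not carry over. Pictures are saved under pics/ and viewed, and the job is handed in when it is done.

Besides the shell and the picture viewer there is one more tool, called as a command line: name --argument value ..., lists and objects as JSON in quotes. play_rows: Moves the arm, as the interface text tells. Its arguments: {"type":"object","properties":{"commands":{"type":"array"},"jaw":{"type":"number"}},"required":["commands"]}

```bash
mkdir -p pics; ls
python3 - <<'E'
from plant import status, viewer
import cv2
print(status.get_obs())
for n in ["scene","side","wrist"]:
    print(n,viewer.camera_params(n))
    cv2.imwrite(f"pics/{n}0.png",viewer.capture(n)[:,:,::-1])
E
```

```text
pics
{'time': 0.0, 'joint_positions': array([-1.45972178e-01,  3.42703059e-01,  1.52505597e+00, -8.48816386e-06,
        1.27542279e+00, -1.45983010e-01]), 'dq': array([-0.00150329, -0.00063916,  0.0002344 , -0.00153304,  0.0003516 ,
        0.00047988]), 'tau': array([ 7.61924657e-04, -4.31245601e+01, -2.44219762e+01,  7.17750052e-02,
        5.59406646e-02, -1.04314388e-04]), 'tool_pos': array([5.24846218e+02, 5.83239497e-02, 4.04041369e+02]), 'tcp_rot': array([-3.14001921e+00, -2.23137377e-04,  1.57080946e+00]), 'contact_force': array([0.29101688, 0.53787862, 0.43289164]), 'moment': array([ 0.00463761,  0.00525857, -0.01577555]), 'grip_width': 91.83467689336732}
scene {'fov_y': 55.71322716238285, 'cx': 309.58393154941865, 'cy': 238.61799569121177, 'D': array([-0.05217453,  0.        ,  0.        ,  0.        ,  0.        ]), 'rvec': array([ 1.9499605 ,  1.43997252, -0.62382509]), 'tvec': array([-144.53934838, -334.59098062, 1682.07454264])}
side {'fov_y': 57.724103351963194, 'cx': 322.38123262054523, 'cy': 241.91048856907676, 'D': array([-0.01256475,  0.        ,  0.        ,  0.        ,  0.        ]), 'rvec': array([ 2.27925378, -0.53259356,  0.20804605]), 'tvec': array([-510.06387238,  225.18681716,  939.16334748])}
wrist {'fov_y': 59.96581233745708, 'cx': 324.53564553108, 'cy': 246.3049810722973, 'D': array([-0.06062442,  0.        ,  0.        ,  0.        ,  0.        ]), 'T_tool_cam': array([[-8.76655865e-04, -9.63465719e-01, -2.67830246e-01,
         7.21692082e+01],
       [ 9.99999480e-01, -7.05074738e-04, -7.36810248e-04,
        -1.93640303e-01],
       [ 5.21051074e-04, -2.67830753e-01,  9.63465836e-01,
         2.00780549e+01],
       [ 0.00000000e+00,  0.00000000e+00,  0.00000000e+00,
         1.00000000e+00]])}
```

View pics/scene0.png

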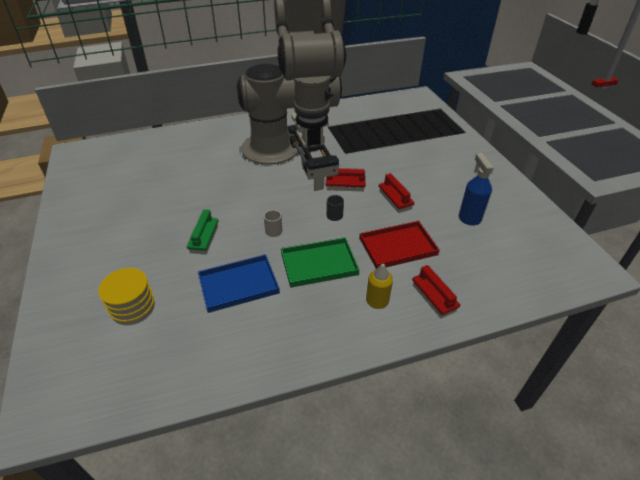

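View pics/side0.png

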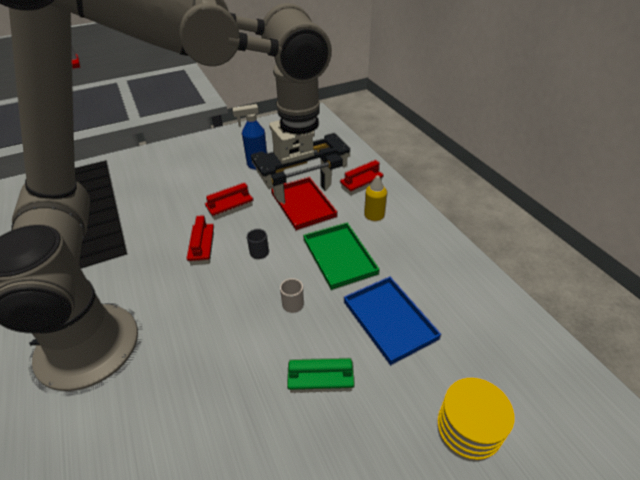

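View pics/wrist0.png

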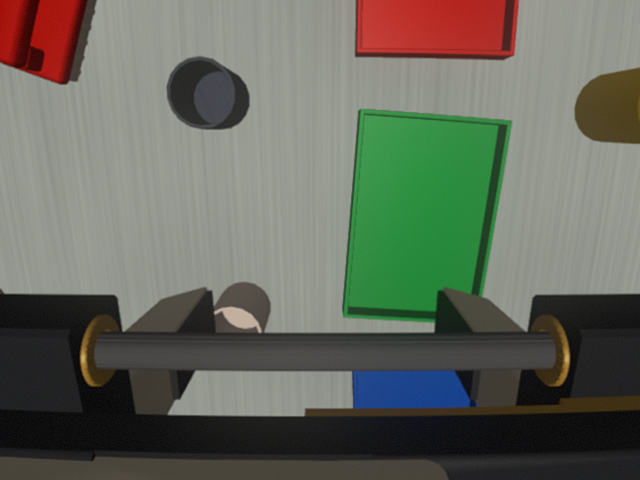

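```bash
cat > h.py <<'E'
import numpy as np, cv2
from plant import status, viewer
from scipy.spatial.transform import Rotation as R
def KD(p,h=480):
    f=h/2/np.tan(np.radians(p['fov_y'])/2)
    return np.array([[f,0,p['cx']],[0,f,p['cy']],[0,0,1]]),np.array(p['D'])
def pose(n,obs=None):
    p=viewer.camera_params(n)
    if 'rvec' in p:
        Rm=cv2.Rodrigues(np.array(p['rvec']))[0]; return p,Rm.T,-Rm.T@np.array(p['tvec'])
    o=obs or status.get_obs()
    Rt=R.from_euler('xyz',o['tcp_rot']).as_matrix(); T=np.array(p['T_tool_cam'])
    return p,Rt@T[:3,:3],Rt@T[:3,3]+o['tool_pos']
def rays(n,uv,obs=None):
    p,Rc,c=pose(n,obs);K,D=KD(p)
    x=cv2.undistortPoints(np.array(uv,float).reshape(-1,1,2),K,D).reshape(-1,2)
    d=np.c_[x,np.ones(len(x))]@Rc.T
    return c,d
def plane(n,uv,z,obs=None):
    c,d=rays(n,uv,obs); return c+d*((z-c[2])/d[:,2])[:,None]
def tri(views):
    A=np.zeros((3,3));b=np.zeros(3)
    for n,uv,o in views:
        c,d=rays(n,[uv],o);d=d[0]/np.linalg.norm(d[0]);P=np.eye(3)-np.outer(d,d);A+=P;b+=P@c
    return np.linalg.solve(A,b)
def snap(n,f):
    o=status.get_obs();im=viewer.capture(n)[:,:,::-1].copy();cv2.imwrite('pics/'+f,im);return o,im
def mask(im,c):
    h=cv2.cvtColor(im,cv2.COLOR_BGR2HSV)
    H,S,V=[h[...,i].astype(int) for i in range(3)]
    if c=='red': m=((H<8)|(H>172))&(S>150)&(V>60)
    if c=='green': m=(H>50)&(H<80)&(S>120)&(V>35)
    if c=='blue': m=(H>105)&(H<128)&(S>140)&(V>40)
    return m.astype(np.uint8)*255
def blobs(m,amin=120):
    cs,_=cv2.findContours(m,cv2.RETR_EXTERNAL,cv2.CHAIN_APPROX_NONE)
    return [c for c in cs if cv2.contourArea(c)>amin]
E
python3 - <<'E'
from h import *
for n in ['scene','side']:
    im=cv2.imread(f'pics/{n}0.png')
    for c in ['red','green','blue']:
        for b in blobs(mask(im,c)):
            q=cv2.boundingRect(b);hull=cv2.convexHull(b)
            ap=cv2.approxPolyDP(hull,4,True).reshape(-1,2)
            M=cv2.moments(b);ce=[M['m10']/M['m00'],M['m01']/M['m00']]
            print(n,c,q,np.round(plane(n,[ce],20)[0,:2]),len(ap),np.round(plane(n,ap,22)[:,:2]).tolist() if len(ap)==4 else '')
E
```

```text
scene red (413, 266, 47, 48) [808. 244.] 6 
scene red (360, 222, 79, 45) [622. 226.] 5 
scene red (379, 174, 35, 35) [402. 319.] 5 
scene red (326, 169, 39, 18) [284. 196.] 4 [[266.0, 263.0], [343.0, 229.0], [297.0, 117.0], [229.0, 183.0]]
scene green (281, 238, 78, 49) [621. -11.] 4 [[556.0, 88.0], [695.0, 71.0], [683.0, -107.0], [542.0, -94.0]]
scene green (187, 210, 31, 40) [ 404. -300.] 5 
scene blue (199, 255, 80, 57) [ 629. -237.] 4 [[559.0, -144.0], [693.0, -144.0], [698.0, -323.0], [560.0, -329.0]]
scene blue (460, 176, 32, 49) [515. 540.] 7 
scene blue (350, 0, 150, 102) [-801. 1156.] 6 
scene blue (402, 0, 20, 14) [-1329.  1232.] 4 [[-1407.0, 1342.0], [-1206.0, 1217.0], [-1234.0, 1122.0], [-1454.0, 1256.0]]
scene blue (381, 0, 20, 16) [-1352.  1098.] 4 [[-1465.0, 1218.0], [-1209.0, 1070.0], [-1218.0, 974.0], [-1498.0, 1104.0]]
scene blue (359, 0, 21, 19) [-1365.   955.] 4 [[-1506.0, 1079.0], [-1209.0, 938.0], [-1205.0, 826.0], [-1538.0, 972.0]]
side red (187, 216, 26, 45) [304. 195.] 5 
side red (205, 183, 48, 33) [422. 334.] 4 [[491.0, 372.0], [476.0, 292.0], [363.0, 279.0], [371.0, 373.0]]
side red (278, 178, 59, 52) [616. 209.] 5 
side red (341, 160, 42, 31) [827. 259.] 5 
side green (288, 359, 66, 30) [ 420. -294.] 4 [[487.0, -297.0], [465.0, -347.0], [351.0, -293.0], [378.0, -240.0]]
side green (304, 223, 75, 66) [608. -20.] 4 [[681.0, 79.0], [664.0, -110.0], [538.0, -107.0], [556.0, 88.0]]
side blue (345, 277, 95, 87) [ 616. -246.] 5 
side blue (242, 121, 24, 48) [600. 617.] 6
```

Run:
```python
import cv2,numpy as np
a=cv2.imread('pics/scene0.png');b=cv2.imread('pics/side0.png')
def cr(im,x,y,s=5,w=80,h=60): return cv2.resize(im[y:y+h,x:x+w],None,fx=s,fy=s,interpolation=cv2.INTER_CUBIC)
r1=np.hstack([cr(a,350,160),cr(b,190,170)])
r2=np.hstack([cr(a,160,200),cr(b,280,345)])
cv2.imwrite('pics/crop1.png',np.vstack([r1,r2]))
r1=np.hstack([cr(a,240,195),cr(b,250,265)])
r2=np.hstack([cr(a,300,180),cr(b,220,215)])
cv2.imwrite('pics/crop2.png',np.vstack([r1,r2]))
```

```text
(no output)
```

View pics/crop1.png

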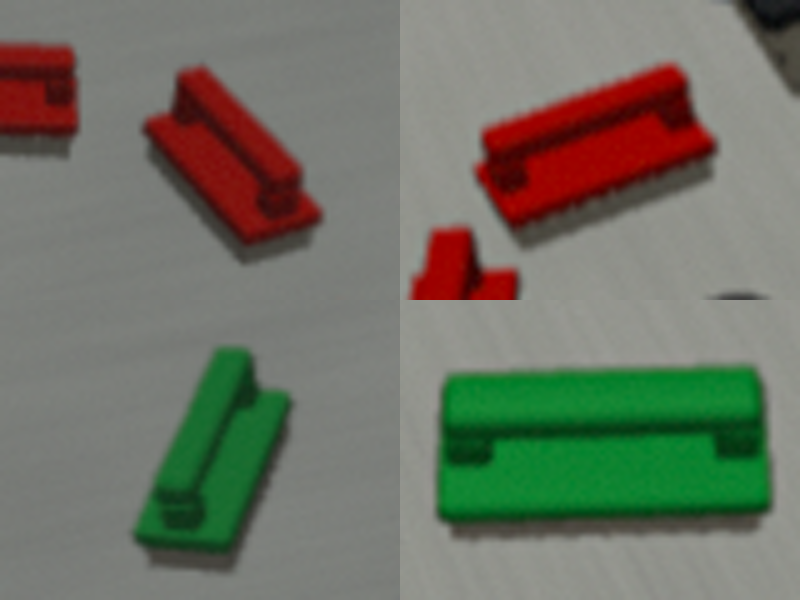

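View pics/crop2.png

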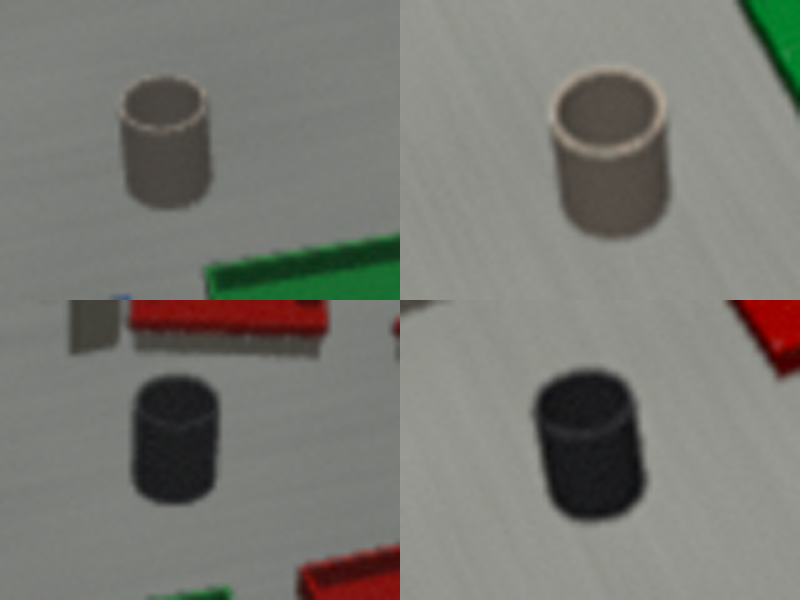

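Run:
```python
from h import *
def p(name,s,d,z):
    print(name,'tri',np.round(tri([('scene',s,None),('side',d,None)])),'scene',np.round(plane('scene',[s],z)[0]),'side',np.round(plane('side',[d],z)[0]))
p('red far',(388.7,174.2),(207.2,197.6),67);p('red near',(407.5,194),(246,184.8),67)
p('grn far',(206.6,210.2),(288.6,363.4),67);p('grn near',(195.6,237.6),(351.8,362.4),67)
p('white',(240+16.4*2,195+21),(250+(608-400)/5,265+112/5),62)
p('metal',(300+176/5,180+(400-300)/5),(220+(586-400)/5,215+(403-300)/5),62)
o=status.get_obs()
im=cv2.imread('pics/wrist0.png')
print('metal wrist', plane('wrist',[(201,93)],62,o))
for c in ['green']:
    b=max(blobs(mask(im,c)),key=cv2.contourArea)
    print(cv2.approxPolyDP(cv2.convexHull(b),6,True).reshape(-1,2))
print(np.round(plane('wrist',[(360,110),(511,122),(345,316)],22,o)))
```

```text
red far tri [362. 306.  65.] scene [364. 305.  67.] side [362. 303.  67.]
red near tri [477. 315.  67.] scene [475. 317.  67.] side [477. 311.  67.]
grn far tri [ 365. -274.   66.] scene [ 369. -275.   67.] side [ 365. -272.   67.]
grn near tri [ 474. -321.   64.] scene [ 477. -320.   67.] side [ 473. -324.   67.]
white tri [445. -95.  61.] scene [446. -95.  62.] side [445. -97.  62.]
metal tri [434.  99.  63.] scene [431. 101.  62.] side [434.  99.  62.]
metal wrist [[432.92207027 100.28158545  62.        ]]
[[360 110]
 [510 121]
 [481 295]
 [436 321]
 [344 316]]
[[554.  89.  22.]
 [682.  81.  22.]
 [543. -97.  22.]]
```

Run:
```python
from h import *
def p(name,s,d):
    print(name,'tri',np.round(tri([('scene',s,None),('side',d,None)])))
p('squeeze body top',(381,277),(376,188)); p('spray shoulder-ish',(481,180),(249,122)); p('lid top',(125,287),(478,408))
```

```text
squeeze body top tri [779.  97.  93.]
spray shoulder-ish tri [564. 497. 149.]
lid top tri [ 618. -505.   83.]
```

play_rows --commands '[{"offset": [-0.024, -0.02, 0.02], "twist": 0}, {"offset": [-0.024, -0.02, 0.02], "twist": 0}, {"offset": [-0.024, -0.02, 0.02], "twist": 0}, {"offset": [-0.024, -0.02, 0.02], "twist": 0}, {"offset": [0, 0, 0], "twist": 0}]' --jaw 0

```text
time: 0.65
tool_pos: [442.6, -97.4, 322.3]
tcp_rot: [-3.135, -0.002, 1.568]
contact_force: [-0.5, 0.3, -0.5]
grip_width: 92.0
```

Run:
```python
from h import *
o,im=snap('wrist','w1.png'); print(o['tool_pos'],o['tcp_rot'])
```

```text
[442.56026822 -97.41696411 322.33240849] [-3.13543370e+00 -1.68995365e-03  1.56791774e+00]
```

View pics/w1.png

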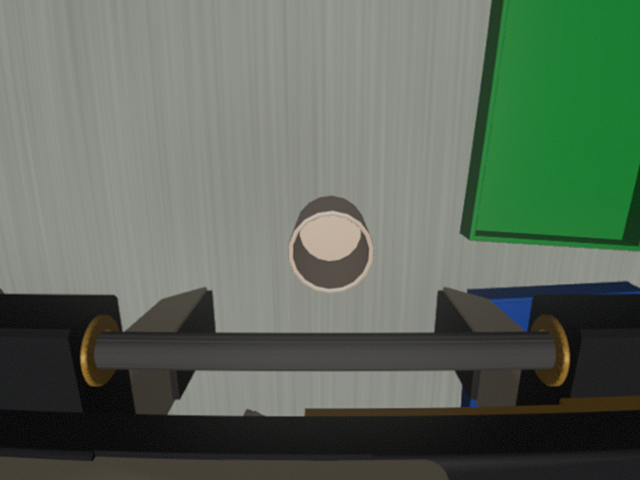

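Run:
```python
from h import *
o=status.get_obs(); print(o['tool_pos'],plane('wrist',[(331,251)],62,o),plane('wrist',[(471,240)],22,o))
```

```text
[444.05397277 -96.76619248 323.79004065] [[446.87818191 -94.44342532  62.        ]] [[546.00785566 -98.23555504  22.        ]]
```

play_rows --commands '[{"offset": [0.001, 0.002, 0.03], "twist": 0}, {"offset": [0, 0, 0.03], "twist": 0}, {"offset": [0, 0, 0.03], "twist": 0}, {"offset": [0, 0, 0.03], "twist": 0}, {"offset": [0, 0, 0], "twist": 0}]'

```text
time: 1.2
tool_pos: [446.8, -94.0, 202.4]
tcp_rot: [-3.137, -0.002, 1.572]
contact_force: [-1.1, 0.7, -0.1]
grip_width: 91.8
```

play_rows --commands '[{"offset": [0, 0, 0], "twist": 0}, {"offset": [0, 0, 0], "twist": 0}, {"offset": [0, 0, 0], "twist": 0}, {"offset": [0, 0, 0], "twist": 0}, {"offset": [0, 0, 0], "twist": 0}]' --jaw 255

```text
time: 1.7
tool_pos: [447.1, -95.0, 205.4]
tcp_rot: [3.14, 0.0, 1.571]
contact_force: [-0.3, -0.9, 0.5]
grip_width: 56.2
```

play_rows --commands '[{"offset": [0, 0, 0], "twist": 0}, {"offset": [0, 0, 0], "twist": 0}]'

```text
time: 1.9
tool_pos: [447.1, -95.0, 205.2]
tcp_rot: [3.141, 0.0, 1.571]
contact_force: [-2.0, 1.3, 6.1]
grip_width: 51.9
```

play_rows --commands '[{"offset": [0, 0, 0], "twist": 0}, {"offset": [0, 0, -0.02], "twist": 0}, {"offset": [0, 0, -0.03], "twist": 0}, {"offset": [0, 0, -0.03], "twist": 0}, {"offset": [0, 0.02, -0.03], "twist": 0}]'

```text
time: 2.4
tool_pos: [465.5, -94.7, 315.5]
tcp_rot: [-3.139, -0.001, 1.57]
contact_force: [0.1, 0.5, -1.1]
grip_width: 52.1
```

play_rows --commands '[{"offset": [-0.02, 0.03, 0], "twist": 0}, {"offset": [-0.02, 0.03, 0], "twist": 0}, {"offset": [-0.02, 0.03, 0], "twist": 0}, {"offset": [-0.02, 0.03, 0], "twist": 0}, {"offset": [-0.02, 0.02, 0], "twist": 0}]'

```text
time: 2.9
tool_pos: [608.5, -195.7, 314.2]
tcp_rot: [3.141, -0.0, 1.571]
contact_force: [0.5, -0.0, -0.7]
grip_width: 52.5
```

play_rows --commands '[{"offset": [0, 0, 0], "twist": 0}, {"offset": [0, 0, 0], "twist": 0}]'

```text
time: 3.1
tool_pos: [606.7, -195.1, 313.7]
tcp_rot: [-3.14, -0.001, 1.57]
contact_force: [0.2, -0.6, -1.1]
grip_width: 52.2
```

Run:
```python
from h import *
o,im=snap('wrist','w2.png'); print(o['tool_pos'],o['tcp_rot'])
```

```text
[ 606.73802666 -195.08628448  313.72994762] [-3.13983780e+00 -1.02216292e-03  1.57012058e+00]
```

View pics/w2.png

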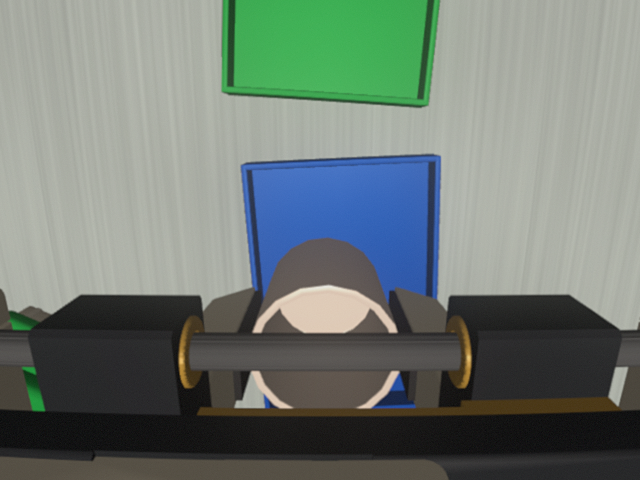

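Run:
```python
from h import *
o=status.get_obs(); P=plane('wrist',[(243,165),(439,157),(222,93),(427,105)],22,o)[:,:2]; print(np.round(P))
for a,b in [(0,1),(2,3)]:
    v=P[b]-P[a]; t=np.arctan2(v[1],v[0]); ex=np.array([np.cos(t),np.sin(t)]);ey=np.array([-ex[1],ex[0]])
    m=(P[a]+P[b])/2
    print(np.linalg.norm(v),np.degrees(t), 'c',m-95*ey if a==0 else m+95*ey, 'slots', m-57*ey, m-133*ey)
```

```text
[[ 553. -143.]
 [ 679. -138.]
 [ 542.  -99.]
 [ 670. -106.]]
126.6452202698023 2.3134358482223245 c [ 619.94972679 -235.49474507] slots [ 618.4158149  -197.52571671] [ 621.48363867 -273.46377342]
128.23834456910154 -3.2824722162093174 c [611.21125936  -7.42775133] slots [ 602.50795003 -159.17837705] [ 598.15629537 -235.05368991]
```

play_rows --commands '[{"offset": [-0.002, 0.011, 0], "twist": 0}, {"offset": [0, 0, 0.03], "twist": 0}, {"offset": [0, 0, 0.03], "twist": 0}, {"offset": [0, 0, 0.025], "twist": 0}, {"offset": [0, 0, 0.012], "twist": 0}]'

```text
time: 3.65
tool_pos: [616.7, -195.8, 215.5]
tcp_rot: [-3.138, -0.002, 1.571]
contact_force: [0.4, 0.5, -0.0]
grip_width: 52.2
```

play_rows --commands '[{"offset": [0, 0, 0.003], "twist": 0}, {"offset": [0, 0, 0.003], "twist": 0}, {"offset": [0, 0, 0.002], "twist": 0}, {"offset": [0, 0, 0], "twist": 0}]'

```text
time: 4.05
tool_pos: [618.2, -197.0, 210.7]
tcp_rot: [3.14, 0.001, 1.571]
contact_force: [1.4, -0.0, -0.9]
grip_width: 51.9
```

play_rows --commands '[{"offset": [0, 0, 0.001], "twist": 0}, {"offset": [0, 0, 0.001], "twist": 0}, {"offset": [0, 0, 0], "twist": 0}]'

```text
time: 4.35
tool_pos: [618.2, -197.1, 208.3]
tcp_rot: [3.141, 0.0, 1.571]
contact_force: [-0.4, 0.1, 0.8]
grip_width: 51.9
```

play_rows --commands '[{"offset": [0, 0, 0.001], "twist": 0}, {"offset": [0, 0, 0], "twist": 0}]'

```text
time: 4.55
tool_pos: [618.2, -197.0, 208.2]
tcp_rot: [3.14, 0.001, 1.571]
contact_force: [-2.5, 1.1, 8.6]
grip_width: 52.4
```

play_rows --commands '[{"offset": [0, 0, 0], "twist": 0}, {"offset": [0, 0, 0], "twist": 0}, {"offset": [0, 0, 0], "twist": 0}, {"offset": [0, 0, 0], "twist": 0}, {"offset": [0, 0, 0], "twist": 0}]' --jaw 20

```text
time: 5.05
tool_pos: [618.0, -197.0, 206.5]
tcp_rot: [-3.141, -0.0, 1.571]
contact_force: [0.4, -0.3, -0.1]
grip_width: 83.5
```

play_rows --commands '[{"offset": [0, 0, -0.02], "twist": 0}, {"offset": [0, 0, -0.03], "twist": 0}, {"offset": [0, 0, -0.03], "twist": 0}, {"offset": [0, 0, -0.04], "twist": 0}, {"offset": [0, 0, 0], "twist": 0}]' --jaw 0

```text
time: 5.55
tool_pos: [619.1, -197.4, 333.1]
tcp_rot: [3.131, 0.005, 1.571]
contact_force: [-0.2, 0.2, 0.8]
grip_width: 91.9
```

Run:
```python
from h import *
o,im=snap('wrist','w3.png'); print(o['tool_pos'],o['tcp_rot'],o['grip_width'])
```

```text
[ 619.07117638 -197.3912434   333.05513697] [3.13143616 0.00451466 1.57084188] 91.93148732182999
```

View pics/w3.png

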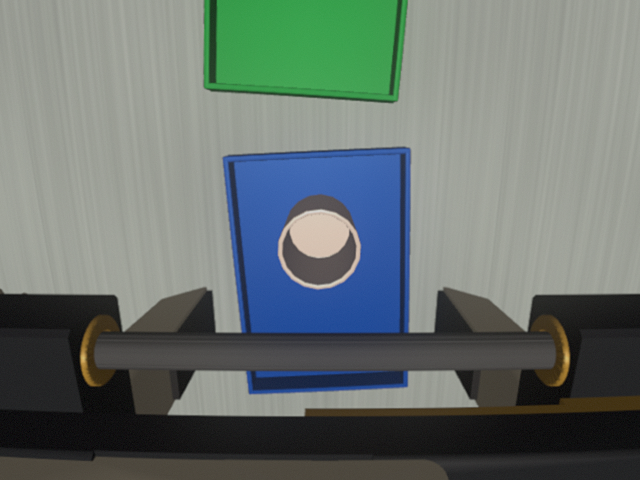

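play_rows --commands '[{"offset": [0.033, -0.021, 0], "twist": 0}, {"offset": [0.033, -0.021, 0], "twist": 0}, {"offset": [0.033, -0.021, 0], "twist": 0}, {"offset": [0.033, -0.021, 0], "twist": 0}, {"offset": [0.033, -0.021, 0], "twist": 0}]'

```text
time: 6.1
tool_pos: [511.6, -30.8, 325.4]
tcp_rot: [-3.139, -0.001, 1.571]
contact_force: [0.5, -0.4, -0.7]
grip_width: 91.6
```

play_rows --commands '[{"offset": [0.033, -0.02, 0], "twist": 0}, {"offset": [0.033, -0.02, 0], "twist": 0}, {"offset": [0.033, -0.02, 0], "twist": 0}, {"offset": [0.033, -0.02, 0], "twist": 0}, {"offset": [0, 0, 0], "twist": 0}]'

```text
time: 6.6
tool_pos: [430.3, 102.7, 325.7]
tcp_rot: [-3.138, -0.001, 1.575]
contact_force: [0.6, -0.0, 0.3]
grip_width: 91.8
```

play_rows --commands '[{"offset": [0, 0, 0], "twist": 0}, {"offset": [0, 0, 0], "twist": 0}]'

```text
time: 6.8
tool_pos: [433.5, 99.4, 326.3]
tcp_rot: [-3.141, 0.0, 1.57]
contact_force: [0.3, -0.4, 1.0]
grip_width: 91.7
```

Run:
```python
from h import *
o,im=snap('wrist','w4.png'); print(o['tool_pos'],o['tcp_rot'],o['grip_width'])
```

```text
[433.47742161  99.43338983 326.33124722] [-3.14136488e+00  3.24193148e-04  1.57037132e+00] 91.68742293391973
```

View pics/w4.png

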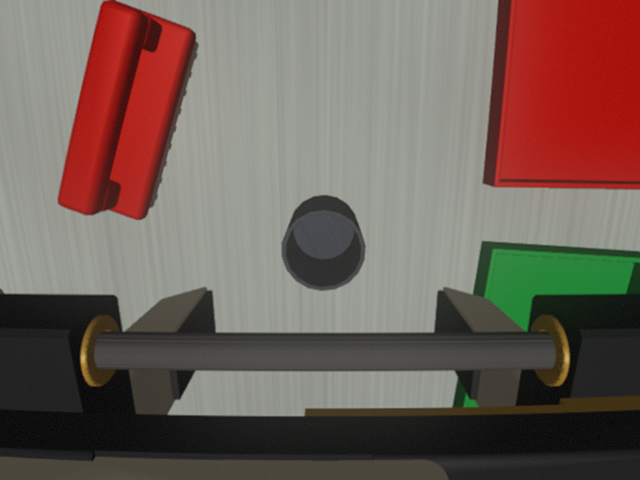

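play_rows --commands '[{"offset": [0.001, 0, 0.03], "twist": 0}, {"offset": [0, 0, 0.03], "twist": 0}, {"offset": [0, 0, 0.03], "twist": 0}, {"offset": [0, 0, 0.031], "twist": 0}, {"offset": [0, 0, 0], "twist": 0}]'

```text
time: 7.35
tool_pos: [432.3, 99.9, 202.6]
tcp_rot: [-3.134, 0.001, 1.569]
contact_force: [0.1, 0.2, 0.5]
grip_width: 91.8
```

play_rows --commands '[{"offset": [0, 0, 0], "twist": 0}, {"offset": [0, 0, 0], "twist": 0}, {"offset": [0, 0, 0], "twist": 0}, {"offset": [0, 0, 0], "twist": 0}, {"offset": [0, 0, 0], "twist": 0}]' --jaw 255

```text
time: 7.85
tool_pos: [433.2, 101.1, 206.4]
tcp_rot: [3.14, -0.0, 1.571]
contact_force: [-0.3, -0.1, 0.7]
grip_width: 56.3
```

play_rows --commands '[{"offset": [0, 0, 0], "twist": 0}, {"offset": [0, 0, 0], "twist": 0}, {"offset": [0, 0, 0], "twist": 0}]'

```text
time: 8.15
tool_pos: [433.1, 101.1, 206.3]
tcp_rot: [3.141, -0.0, 1.571]
contact_force: [-0.5, -0.6, 5.9]
grip_width: 52.0
```

play_rows --commands '[{"offset": [0, 0, -0.02], "twist": 0}, {"offset": [0, 0, -0.03], "twist": 0}, {"offset": [0, 0, -0.035], "twist": 0}, {"offset": [0, 0, -0.035], "twist": 0}, {"offset": [0, 0, -0.02], "twist": 0}]'

```text
time: 8.65
tool_pos: [433.1, 101.1, 348.2]
tcp_rot: [3.138, -0.0, 1.571]
contact_force: [0.6, -0.3, -1.1]
grip_width: 52.1
```

play_rows --commands '[{"offset": [-0.037, 0.019, 0], "twist": 0}, {"offset": [-0.037, 0.019, 0], "twist": 0}, {"offset": [-0.037, 0.019, 0], "twist": 0}, {"offset": [-0.037, 0.019, 0], "twist": 0}, {"offset": [-0.037, 0.019, 0], "twist": 0}]'

```text
time: 9.15
tool_pos: [528.4, -85.5, 345.5]
tcp_rot: [-3.141, -0.0, 1.571]
contact_force: [-0.4, 0.9, -1.0]
grip_width: 51.6
```

play_rows --commands '[{"offset": [-0.037, 0.019, 0], "twist": 0}, {"offset": [-0.037, 0.019, 0], "twist": 0}, {"offset": [-0.037, 0.019, 0], "twist": 0}, {"offset": [-0.037, 0.019, 0], "twist": 0}, {"offset": [-0.037, 0.019, 0], "twist": 0}]'

```text
time: 9.65
tool_pos: [623.4, -270.5, 345.2]
tcp_rot: [-3.141, -0.001, 1.571]
contact_force: [0.4, -0.3, -0.3]
grip_width: 51.8
```

play_rows --commands '[{"offset": [0, 0, 0], "twist": 0}, {"offset": [0, 0, 0], "twist": 0}, {"offset": [0, 0, 0], "twist": 0}]'

```text
time: 9.95
tool_pos: [622.7, -268.0, 345.4]
tcp_rot: [-3.14, -0.001, 1.571]
contact_force: [-0.3, 0.2, -0.9]
grip_width: 52.3
```

play_rows --commands '[{"offset": [-0.004, -0.001, 0.02], "twist": 0}, {"offset": [0, 0, 0.035], "twist": 0}, {"offset": [0, 0, 0.035], "twist": 0}, {"offset": [0, 0, 0.025], "twist": 0}, {"offset": [0, 0, 0.012], "twist": 0}]'

```text
time: 10.45
tool_pos: [621.3, -271.1, 216.5]
tcp_rot: [-3.138, -0.002, 1.572]
contact_force: [0.2, 0.6, -0.9]
grip_width: 52.2
```

play_rows --commands '[{"offset": [0, 0, 0.003], "twist": 0}, {"offset": [0, 0, 0.002], "twist": 0}, {"offset": [0, 0, 0], "twist": 0}, {"offset": [0, 0, 0], "twist": 0}]'

```text
time: 10.85
tool_pos: [622.4, -273.1, 215.3]
tcp_rot: [3.139, 0.001, 1.571]
contact_force: [0.6, 0.2, -2.1]
grip_width: 51.9
```

play_rows --commands '[{"offset": [0, 0, 0.002], "twist": 0}, {"offset": [0, 0, 0.002], "twist": 0}, {"offset": [0, 0, 0], "twist": 0}]'

```text
time: 11.15
tool_pos: [621.9, -273.0, 209.5]
tcp_rot: [-3.141, -0.0, 1.571]
contact_force: [-0.4, -0.1, -0.9]
grip_width: 52.4
```

play_rows --commands '[{"offset": [0, 0, 0.001], "twist": 0}, {"offset": [0, 0, 0], "twist": 0}]'

```text
time: 11.35
tool_pos: [622.0, -273.0, 209.4]
tcp_rot: [3.141, 0.0, 1.571]
contact_force: [-2.6, 1.2, 4.0]
grip_width: 51.8
```

play_rows --commands '[{"offset": [0, 0, 0.001], "twist": 0}, {"offset": [0, 0, 0], "twist": 0}]'

```text
time: 11.55
tool_pos: [621.9, -273.0, 209.3]
tcp_rot: [3.141, 0.0, 1.571]
contact_force: [-3.9, 2.4, 9.7]
grip_width: 51.7
```

Contact. Release and rise.

play_rows --commands '[{"offset": [0, 0, 0], "twist": 0}, {"offset": [0, 0, 0], "twist": 0}, {"offset": [0, 0, 0], "twist": 0}, {"offset": [0, 0, 0], "twist": 0}, {"offset": [0, 0, 0], "twist": 0}]' --jaw 20

```text
time: 12.05
tool_pos: [622.0, -273.0, 207.5]
tcp_rot: [-3.141, -0.0, 1.571]
contact_force: [0.7, 0.5, -0.0]
grip_width: 83.6
```

play_rows --commands '[{"offset": [0, 0, -0.02], "twist": 0}, {"offset": [0, 0, -0.03], "twist": 0}, {"offset": [0, 0, -0.035], "twist": 0}, {"offset": [0, 0, -0.04], "twist": 0}, {"offset": [0, 0, -0.025], "twist": 0}]' --jaw 0

```text
time: 12.55
tool_pos: [622.2, -273.1, 361.2]
tcp_rot: [3.138, 0.002, 1.571]
contact_force: [0.1, -1.2, 0.5]
grip_width: 92.0
```

play_rows --commands '[{"offset": [-0.005, -0.04, 0], "twist": 0}, {"offset": [-0.005, -0.04, 0], "twist": 0}, {"offset": [-0.005, -0.04, 0], "twist": 0}, {"offset": [-0.005, -0.04, 0], "twist": 0}, {"offset": [-0.005, -0.04, 0], "twist": 0}]'

```text
time: 13.05
tool_pos: [420.4, -297.9, 357.8]
tcp_rot: [3.141, 0.0, 1.571]
contact_force: [-0.8, -0.9, 0.7]
grip_width: 91.9
```

play_rows --commands '[{"offset": [0, 0, 0], "twist": -8}, {"offset": [0, 0, 0], "twist": -8}, {"offset": [0, 0, 0], "twist": -8}, {"offset": [0, 0, 0], "twist": -8}, {"offset": [0, 0, 0], "twist": -8}]'

```text
time: 13.55
tool_pos: [421.9, -298.0, 357.8]
tcp_rot: [3.141, 0.0, 2.275]
contact_force: [-0.3, -0.2, 0.2]
grip_width: 91.9
```

play_rows --commands '[{"offset": [0, 0, 0], "twist": -8}, {"offset": [0, 0, 0], "twist": -8}, {"offset": [0, 0, 0], "twist": -8}, {"offset": [0, 0, 0], "twist": -2.5}, {"offset": [0, 0, 0], "twist": 0}]'

```text
time: 14.05
tool_pos: [422.0, -298.0, 357.7]
tcp_rot: [3.142, 0.0, 2.732]
contact_force: [-0.4, -0.7, 0.9]
grip_width: 91.9
```

Run:
```python
from h import *
o,im=snap('wrist','w5.png'); print(o['tool_pos'],o['tcp_rot'],o['joint_positions'])
snap('scene','s5.png')
```

```text
[ 421.98475668 -297.97234939  357.73809419] [3.14155498e+00 1.34109629e-04 2.73165675e+00] [-7.63283969e-01  3.70095957e-01  1.61997700e+00  8.95072967e-05
  1.15140691e+00 -1.92418084e+00]
```

View pics/w5.png

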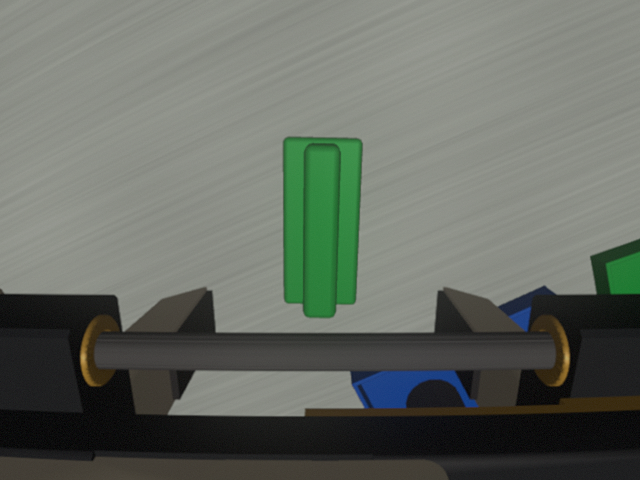

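View pics/s5.png

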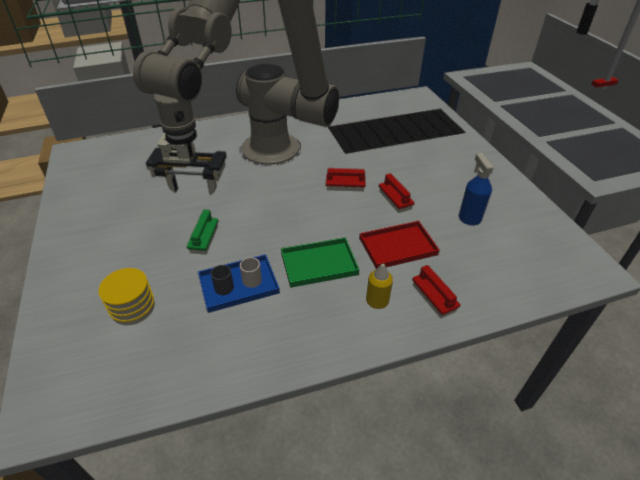

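Run:
```python
from h import *
o=status.get_obs(); P=plane('wrist',[(322,144),(319.5,317)],67,o); print(P, np.linalg.norm(P[0]-P[1]))
v=P[0]-P[1];print(np.degrees(np.arctan2(v[1],v[0])))
m=P.mean(0)-o['tool_pos'];print(R.from_euler('xyz',o['tcp_rot']).inv().apply(m))
```

```text
[[ 362.27583354 -273.68518565   67.        ]
 [ 470.88580994 -323.36104113   67.        ]] 119.43122535949975
155.4216676252133
[  4.80869841  -2.6683191  290.74792747]
```

play_rows --commands '[{"offset": [0.005, -0.002, 0.03], "twist": 0.5}, {"offset": [0, 0, 0.035], "twist": 0}, {"offset": [0, 0, 0.035], "twist": 0}, {"offset": [0, 0, 0.03], "twist": 0}, {"offset": [0, 0, 0.01], "twist": 0}]'

```text
time: 14.65
tool_pos: [415.9, -297.2, 215.1]
tcp_rot: [3.14, -0.005, 2.722]
contact_force: [0.2, 0.5, 0.6]
grip_width: 91.8
```

play_rows --commands '[{"offset": [0, 0, 0], "twist": 0}, {"offset": [0, 0, 0], "twist": 0}, {"offset": [0, 0, 0], "twist": 0}, {"offset": [0, 0, 0], "twist": 0}, {"offset": [0, 0, 0], "twist": 0}]' --jaw 255

```text
time: 15.15
tool_pos: [416.8, -297.9, 218.6]
tcp_rot: [-3.141, 0.002, 2.723]
contact_force: [0.7, -0.6, -0.1]
grip_width: 56.5
```

play_rows --commands '[{"offset": [0, 0, 0], "twist": 0}, {"offset": [0, 0, 0], "twist": 0}, {"offset": [0, 0, 0], "twist": 0}, {"offset": [0, 0, 0], "twist": 0}, {"offset": [0, 0, 0], "twist": 0}]'

```text
time: 15.65
tool_pos: [416.6, -297.9, 217.7]
tcp_rot: [3.142, -0.0, 2.723]
contact_force: [0.0, -0.5, 0.1]
grip_width: 23.9
```

play_rows --commands '[{"offset": [0, 0, -0.01], "twist": 0}, {"offset": [0, 0, -0.03], "twist": 0}, {"offset": [0, 0, -0.03], "twist": 0}, {"offset": [0, 0, -0.03], "twist": 0}, {"offset": [0, 0, -0.03], "twist": 0}]'

```text
time: 16.15
tool_pos: [416.4, -297.6, 349.5]
tcp_rot: [3.141, -0.0, 2.723]
contact_force: [0.7, -1.3, -1.5]
grip_width: 23.7
```

play_rows --commands '[{"offset": [0, 0, 0], "twist": 6}, {"offset": [0, 0, 0], "twist": 8}, {"offset": [0, 0, 0], "twist": 8}, {"offset": [0, 0, 0], "twist": 8}, {"offset": [0, 0, 0], "twist": 8}]'

```text
time: 16.65
tool_pos: [416.4, -297.6, 348.3]
tcp_rot: [3.141, -0.0, 2.054]
contact_force: [0.0, -0.4, -2.9]
grip_width: 23.4
```

play_rows --commands '[{"offset": [0, 0, 0], "twist": 8}, {"offset": [0, 0, 0], "twist": 8}, {"offset": [0, 0, 0], "twist": 8}, {"offset": [0, 0, 0], "twist": 7.4}, {"offset": [0, 0, 0], "twist": 0}]'

```text
time: 17.15
tool_pos: [416.5, -297.7, 348.2]
tcp_rot: [3.141, 0.0, 1.51]
contact_force: [0.5, -0.3, -2.0]
grip_width: 23.7
```

play_rows --commands '[{"offset": [0, 0, 0], "twist": 0}, {"offset": [0, 0, 0], "twist": 0}]'

```text
time: 17.35
tool_pos: [416.6, -297.7, 347.9]
tcp_rot: [3.141, 0.0, 1.514]
contact_force: [0.5, 0.2, -1.7]
grip_width: 24.1
```

play_rows --commands '[{"offset": [0.0334, 0.0198, 0], "twist": 0}, {"offset": [0.0334, 0.0198, 0], "twist": 0}, {"offset": [0.0334, 0.0198, 0], "twist": 0}, {"offset": [0.0334, 0.0198, 0], "twist": 0}, {"offset": [0.0334, 0.0198, 0], "twist": 0}]'

```text
time: 17.85
tool_pos: [526.0, -135.6, 347.9]
tcp_rot: [3.141, 0.0, 1.513]
contact_force: [1.0, -0.5, -2.1]
grip_width: 23.8
```

play_rows --commands '[{"offset": [0.0334, 0.0198, 0], "twist": 0}, {"offset": [0.0334, 0.0198, 0], "twist": 0}, {"offset": [0.0334, 0.0198, 0], "twist": 0}, {"offset": [0.0334, 0.0198, 0], "twist": 0}, {"offset": [0, 0, 0], "twist": 0}]'

```text
time: 18.35
tool_pos: [613.9, -4.4, 347.4]
tcp_rot: [3.14, -0.001, 1.518]
contact_force: [0.5, -0.8, -1.0]
grip_width: 23.3
```

play_rows --commands '[{"offset": [0, 0, 0], "twist": 0}, {"offset": [0, 0, 0], "twist": 0}]'

```text
time: 18.55
tool_pos: [611.9, -9.0, 347.6]
tcp_rot: [-3.141, 0.0, 1.512]
contact_force: [-0.3, 0.2, -2.3]
grip_width: 23.4
```

Run:
```python
from h import *
o,im=snap('wrist','w6.png'); print(o['tool_pos'],o['tcp_rot'])
```

```text
[611.92952372  -9.00957809 347.55405371] [-3.14075751e+00  3.72748096e-04  1.51171516e+00]
```

View pics/w6.png

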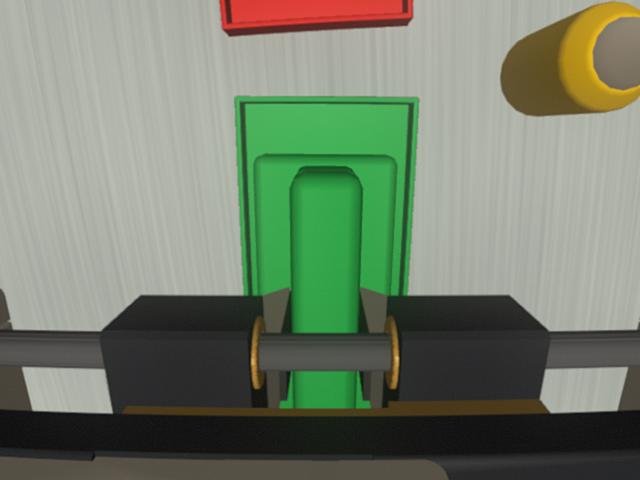

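play_rows --commands '[{"offset": [0, 0, 0.02], "twist": 0}, {"offset": [0, 0, 0.035], "twist": 0}, {"offset": [0, 0, 0.035], "twist": 0}, {"offset": [0, 0, 0.022], "twist": 0}, {"offset": [0, 0, 0.006], "twist": 0}]'

```text
time: 19.1
tool_pos: [611.1, -9.4, 227.2]
tcp_rot: [-3.136, -0.0, 1.51]
contact_force: [-0.7, -1.0, -1.9]
grip_width: 23.5
```

play_rows --commands '[{"offset": [0, 0, 0.002], "twist": 0}, {"offset": [0, 0, 0.002], "twist": 0}, {"offset": [0, 0, 0], "twist": 0}, {"offset": [0, 0, 0], "twist": 0}]'

```text
time: 19.5
tool_pos: [612.6, -8.4, 227.0]
tcp_rot: [3.139, 0.0, 1.511]
contact_force: [-0.1, 0.2, -1.0]
grip_width: 23.9
```

play_rows --commands '[{"offset": [0, 0, 0.002], "twist": 0}, {"offset": [0, 0, 0.001], "twist": 0}, {"offset": [0, 0, 0], "twist": 0}]'

```text
time: 19.8
tool_pos: [612.3, -8.2, 222.6]
tcp_rot: [-3.141, -0.0, 1.512]
contact_force: [0.1, -0.5, -2.3]
grip_width: 23.6
```

play_rows --commands '[{"offset": [0, 0, 0.001], "twist": 0}, {"offset": [0, 0, 0], "twist": 0}, {"offset": [0, 0, 0.001], "twist": 0}, {"offset": [0, 0, 0], "twist": 0}]'

```text
time: 20.2
tool_pos: [612.4, -8.3, 220.7]
tcp_rot: [3.141, 0.0, 1.511]
contact_force: [-0.1, 0.6, -0.6]
grip_width: 23.6
```

play_rows --commands '[{"offset": [0, 0, 0.001], "twist": 0}, {"offset": [0, 0, 0], "twist": 0}]'

```text
time: 20.4
tool_pos: [612.3, -8.3, 220.6]
tcp_rot: [3.141, 0.0, 1.512]
contact_force: [-2.7, 0.0, 4.5]
grip_width: 23.7
```

Contact at the expected height. Release, rise.

play_rows --commands '[{"offset": [0, 0, 0], "twist": 0}, {"offset": [0, 0, 0], "twist": 0}, {"offset": [0, 0, 0], "twist": 0}, {"offset": [0, 0, 0], "twist": 0}, {"offset": [0, 0, 0], "twist": 0}]' --jaw 0

```text
time: 20.9
tool_pos: [612.4, -8.3, 219.6]
tcp_rot: [3.142, 0.0, 1.511]
contact_force: [0.6, 0.1, 0.0]
grip_width: 59.3
```

play_rows --commands '[{"offset": [0, 0, 0], "twist": 0}, {"offset": [0, 0, 0], "twist": 0}, {"offset": [0, 0, 0], "twist": 0}]'

```text
time: 21.2
tool_pos: [612.4, -8.3, 219.7]
tcp_rot: [3.142, 0.0, 1.511]
contact_force: [-0.3, -0.9, -0.2]
grip_width: 83.2
```

play_rows --commands '[{"offset": [0, 0, -0.02], "twist": 0}, {"offset": [0, 0, -0.03], "twist": 0}, {"offset": [0, 0, -0.035], "twist": 0}, {"offset": [0, 0, -0.035], "twist": 0}, {"offset": [0, 0, -0.02], "twist": 0}]'

```text
time: 21.7
tool_pos: [612.6, -8.3, 363.0]
tcp_rot: [3.137, 0.0, 1.512]
contact_force: [0.4, -0.5, 0.4]
grip_width: 91.9
```

play_rows --commands '[{"offset": [0, 0, 0], "twist": 0}, {"offset": [0, 0, 0], "twist": 0}]'

```text
time: 21.9
tool_pos: [612.1, -8.3, 359.4]
tcp_rot: [-3.142, 0.0, 1.511]
contact_force: [0.1, 0.5, -0.2]
grip_width: 91.3
```

Run:
```python
from h import *
o,im=snap('wrist','w7.png'); print(o['tool_pos'],o['tcp_rot'],o['joint_positions'])
snap('scene','s7.png');snap('side','d7.png')
a=cv2.imread('pics/s7.png')[200:320,180:340];b=cv2.imread('pics/d7.png')[215:365,290:450]
cv2.imwrite('pics/c7.png',np.hstack([cv2.resize(a,(400,300),interpolation=2),cv2.resize(b,(320,300),interpolation=2)]))
```

```text
[612.11695029  -8.32109254 359.38156693] [-3.14150288e+00  7.25856013e-06  1.51138812e+00] [-1.38717294e-01  5.37635319e-01  1.33781231e+00 -1.50399505e-05
  1.26623394e+00 -7.93045746e-02]
```

View pics/w7.png

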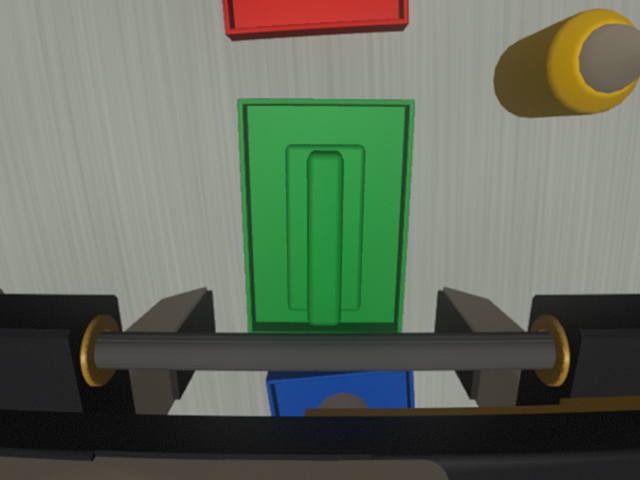

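View pics/c7.png

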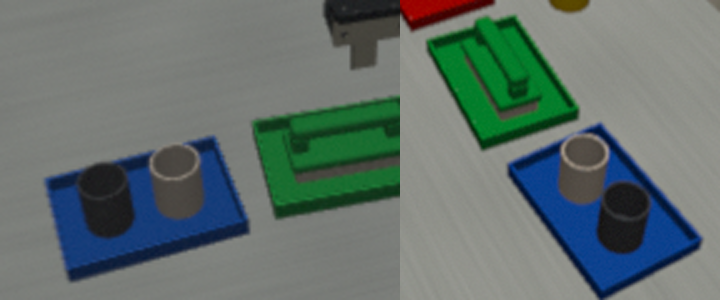

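play_rows --commands '[{"offset": [0.0306, -0.021, 0], "twist": 0}, {"offset": [0.0306, -0.021, 0], "twist": 0}, {"offset": [0.0306, -0.021, 0], "twist": 0}, {"offset": [0.0306, -0.021, 0], "twist": 0}, {"offset": [0.0306, -0.021, 0], "twist": 0}]'

```text
time: 22.55
tool_pos: [515.6, 151.7, 358.5]
tcp_rot: [-3.139, 0.0, 1.511]
contact_force: [0.5, -0.4, -0.4]
grip_width: 92.0
```

play_rows --commands '[{"offset": [0.0306, -0.021, 0], "twist": 0}, {"offset": [0.0306, -0.021, 0], "twist": 0}, {"offset": [0.0306, -0.021, 0], "twist": 0}, {"offset": [0.0306, -0.021, 0], "twist": 0}, {"offset": [0.0306, -0.021, 0], "twist": 0}]'

```text
time: 23.05
tool_pos: [419.8, 310.7, 358.6]
tcp_rot: [-3.14, 0.001, 1.511]
contact_force: [0.2, 0.4, 0.1]
grip_width: 92.0
```

play_rows --commands '[{"offset": [0, 0, 0], "twist": 8}, {"offset": [0, 0, 0], "twist": 8}, {"offset": [0, 0, 0], "twist": 8}, {"offset": [0, 0, 0], "twist": 8}, {"offset": [0, 0, 0], "twist": 8}]'

```text
time: 23.55
tool_pos: [420.7, 309.6, 358.5]
tcp_rot: [-3.141, 0.002, 0.808]
contact_force: [0.2, 0.4, 0.1]
grip_width: 91.5
```

play_rows --commands '[{"offset": [0, 0, 0], "twist": 8}, {"offset": [0, 0, 0], "twist": 8}, {"offset": [0, 0, 0], "twist": 8}, {"offset": [0, 0, 0], "twist": 8}, {"offset": [0, 0, 0], "twist": 8}]'

```text
time: 24.05
tool_pos: [420.7, 309.5, 358.5]
tcp_rot: [3.141, 0.002, 0.109]
contact_force: [0.2, -0.5, -0.9]
grip_width: 92.1
```

play_rows --commands '[{"offset": [0, 0, 0], "twist": 0}, {"offset": [0, 0, 0], "twist": 0}, {"offset": [0, 0, 0], "twist": 0}]'

```text
time: 24.35
tool_pos: [420.8, 309.6, 359.3]
tcp_rot: [3.141, 0.001, 0.118]
contact_force: [0.2, 0.4, 0.4]
grip_width: 92.0
```

Run:
```python
from h import *
o,im=snap('wrist','w8.png'); print(o['tool_pos'],o['tcp_rot'],o['joint_positions'])
```

```text
[420.81475244 309.57618068 359.28907331] [3.14124019e+00 7.06285107e-04 1.17980834e-01] [ 4.87510591e-01  3.78883975e-01  1.60152114e+00 -8.01854292e-05
  1.16197345e+00  1.94035786e+00]
```

View pics/w8.png

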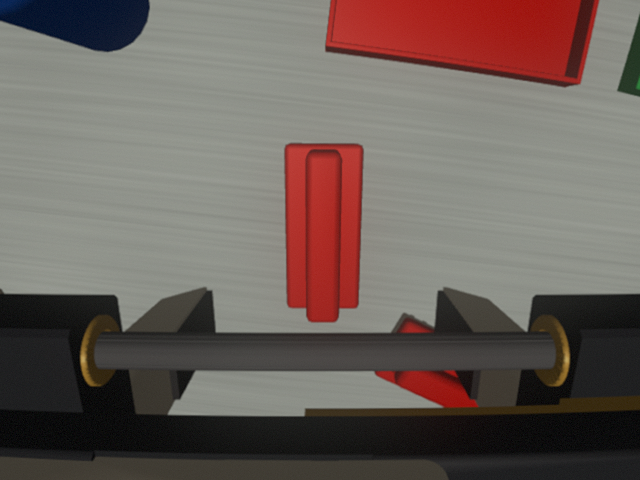

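Run:
```python
from h import *
o=status.get_obs(); P=plane('wrist',[(324,150),(322.5,321)],67,o); print(P, np.linalg.norm(P[0]-P[1]))
v=P[0]-P[1];print(np.degrees(np.arctan2(v[1],v[0])),np.degrees(o['tcp_rot'][2]))
m=P.mean(0)-o['tool_pos'];print(R.from_euler('xyz',o['tcp_rot']).inv().apply(m))
im=cv2.imread('pics/w8.png');cv2.imwrite('pics/c8.png',cv2.resize(im[0:110,310:620],None,fx=2.5,fy=2.5,interpolation=2))
```

```text
[[480.28274607 317.02251121  67.        ]
 [361.38272647 304.23745193  67.        ]] 119.58541884996453
6.137308797456783 6.722131672720539
[ 2.42169688e-01 -1.12744714e+00  2.92419669e+02]
```

View pics/c8.png

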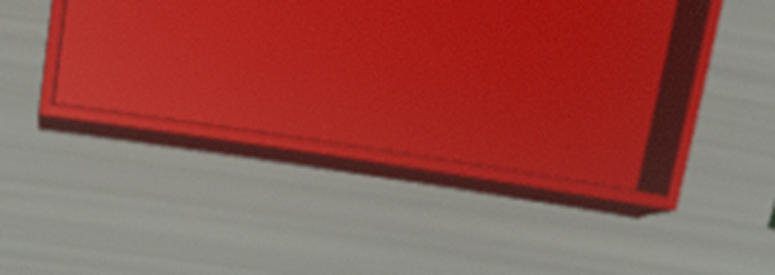

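Run:
```python
from h import *
o=status.get_obs(); P=plane('wrist',[(326,46.8),(579,84)],22,o)[:,:2]; print(P,np.linalg.norm(P[0]-P[1]))
v=(P[0]-P[1]);v/=np.linalg.norm(v); ex=np.array([v[1],-v[0]])
c=P.mean(0)+65*ex; print('yaw y-axis',np.degrees(np.arctan2(v[1],v[0])),'centre',c)
# cross-check from w7 (pose of tool then) near edge corners
o7=dict(tool_pos=np.array([612.1,-8.3,359.4]),tcp_rot=[-3.1415,0,1.5114])
Q=plane('wrist',[(228,38),(408,27)],22,o7)[:,:2];w=Q[1]-Q[0];print(Q,np.linalg.norm(w));w/=np.linalg.norm(w);print(np.degrees(np.arctan2(w[1],w[0])),Q.mean(0)+95*np.array([-w[1],w[0]]))
```

```text
[[549.95704212 323.74012913]
 [549.45503576 135.80024619]] 187.94055339006758
yaw y-axis 89.84695756484844 centre [614.70580706 229.59656673]
[[551.97568162 131.93037017]
 [679.08730709 131.43909835]] 127.1125748176775
-0.22144050048406486 [615.89865569 226.68402474]
```

play_rows --commands '[{"offset": [0, -0.001, 0.03], "twist": 0.3}, {"offset": [0, 0, 0.035], "twist": 0}, {"offset": [0, 0, 0.035], "twist": 0}, {"offset": [0, 0, 0.03], "twist": 0}, {"offset": [0, 0, 0.011], "twist": 0}]'

```text
time: 24.9
tool_pos: [419.9, 310.1, 216.0]
tcp_rot: [3.14, 0.004, 0.111]
contact_force: [0.1, 0.7, 0.4]
grip_width: 91.6
```

play_rows --commands '[{"offset": [0, 0, 0], "twist": 0}, {"offset": [0, 0, 0], "twist": 0}, {"offset": [0, 0, 0], "twist": 0}, {"offset": [0, 0, 0], "twist": 0}, {"offset": [0, 0, 0], "twist": 0}]' --jaw 255

```text
time: 25.4
tool_pos: [420.9, 310.7, 219.7]
tcp_rot: [-3.141, -0.002, 0.11]
contact_force: [0.0, 1.0, -1.6]
grip_width: 55.7
```

play_rows --commands '[{"offset": [0, 0, 0], "twist": 0}, {"offset": [0, 0, 0], "twist": 0}, {"offset": [0, 0, 0], "twist": 0}, {"offset": [0, 0, 0], "twist": 0}, {"offset": [0, 0, 0], "twist": 0}]'

```text
time: 25.9
tool_pos: [420.8, 310.6, 218.7]
tcp_rot: [3.142, -0.0, 0.11]
contact_force: [-0.3, 0.2, 0.0]
grip_width: 23.5
```

play_rows --commands '[{"offset": [0, 0, -0.01], "twist": 0}, {"offset": [0, 0, -0.03], "twist": 0}, {"offset": [0, 0, -0.03], "twist": 0}, {"offset": [0, 0, -0.03], "twist": 0}, {"offset": [0, 0, -0.03], "twist": 0}]'

```text
time: 26.4
tool_pos: [420.5, 310.4, 350.5]
tcp_rot: [3.142, -0.0, 0.11]
contact_force: [0.5, 0.1, -2.0]
grip_width: 23.6
```

play_rows --commands '[{"offset": [0, 0, 0], "twist": -6}, {"offset": [0, 0, 0], "twist": -8}, {"offset": [0, 0, 0], "twist": -8}, {"offset": [0, 0, 0], "twist": -8}, {"offset": [0, 0, 0], "twist": -8}]'

```text
time: 26.9
tool_pos: [420.6, 310.5, 349.3]
tcp_rot: [3.141, -0.0, 0.779]
contact_force: [-0.3, -0.8, -1.0]
grip_width: 23.8
```

play_rows --commands '[{"offset": [0, 0, 0], "twist": -8}, {"offset": [0, 0, 0], "twist": -8}, {"offset": [0, 0, 0], "twist": -8}, {"offset": [0, 0, 0], "twist": -8}, {"offset": [0, 0, 0], "twist": -8}]'

```text
time: 27.4
tool_pos: [420.5, 310.5, 349.2]
tcp_rot: [3.142, 0.0, 1.477]
contact_force: [0.4, 0.7, -1.6]
grip_width: 23.8
```

play_rows --commands '[{"offset": [0, 0, 0], "twist": -5.7}, {"offset": [0, 0, 0], "twist": 0}, {"offset": [0, 0, 0], "twist": 0}]'

```text
time: 27.7
tool_pos: [420.7, 310.5, 349.1]
tcp_rot: [3.141, -0.0, 1.568]
contact_force: [0.0, 0.7, -1.5]
grip_width: 24.0
```

play_rows --commands '[{"offset": [-0.0137, 0.0324, 0], "twist": 0}, {"offset": [-0.0137, 0.0324, 0], "twist": 0}, {"offset": [-0.0137, 0.0324, 0], "twist": 0}, {"offset": [-0.0137, 0.0324, 0], "twist": 0}, {"offset": [-0.0137, 0.0324, 0], "twist": 0}]'

```text
time: 28.2
tool_pos: [583.9, 241.4, 348.8]
tcp_rot: [-3.142, -0.0, 1.568]
contact_force: [0.3, -0.3, -1.4]
grip_width: 23.6
```

play_rows --commands '[{"offset": [-0.0137, 0.0324, 0], "twist": 0}, {"offset": [0, 0, 0], "twist": 0}, {"offset": [0, 0, 0], "twist": 0}, {"offset": [0, 0, 0], "twist": 0}]'

```text
time: 28.6
tool_pos: [614.4, 228.8, 348.6]
tcp_rot: [-3.141, -0.0, 1.57]
contact_force: [0.2, 0.2, -1.8]
grip_width: 24.0
```

Run:
```python
from h import *
o,im=snap('wrist','w9.png'); print(o['tool_pos'],o['tcp_rot'])
```

```text
[614.42728908 228.80984153 348.62434516] [-3.14061763e+00 -2.37424781e-05  1.57025495e+00]
```

View pics/w9.png

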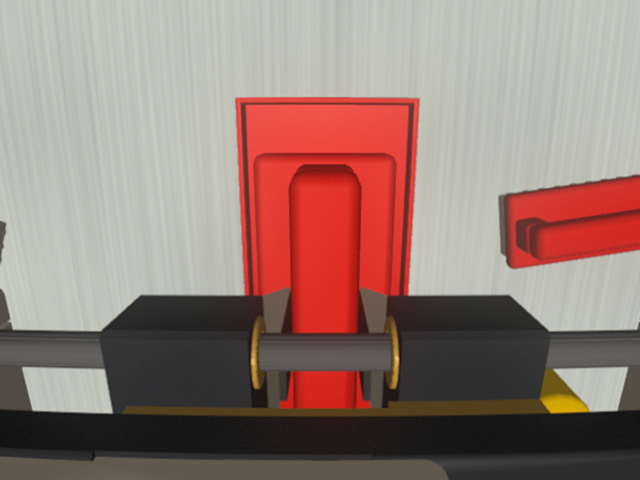

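play_rows --commands '[{"offset": [0, 0, 0.02], "twist": 0}, {"offset": [0, 0, 0.035], "twist": 0}, {"offset": [0, 0, 0.035], "twist": 0}, {"offset": [0, 0, 0.022], "twist": 0}, {"offset": [0, 0, 0.006], "twist": 0}]'

```text
time: 29.15
tool_pos: [613.5, 228.9, 228.1]
tcp_rot: [-3.136, 0.001, 1.572]
contact_force: [0.1, 0.2, -1.2]
grip_width: 23.5
```

play_rows --commands '[{"offset": [0, 0, 0.002], "twist": 0}, {"offset": [0, 0, 0.002], "twist": 0}, {"offset": [0, 0, 0.002], "twist": 0}, {"offset": [0, 0, 0.001], "twist": 0}, {"offset": [0, 0, 0], "twist": 0}]'

```text
time: 29.65
tool_pos: [615.2, 228.4, 224.3]
tcp_rot: [3.141, -0.0, 1.571]
contact_force: [0.1, -1.0, -2.1]
grip_width: 23.7
```

play_rows --commands '[{"offset": [0, 0, 0.001], "twist": 0}, {"offset": [0, 0, 0], "twist": 0}, {"offset": [0, 0, 0.001], "twist": 0}, {"offset": [0, 0, 0], "twist": 0}]'

```text
time: 30.05
tool_pos: [615.2, 228.4, 221.7]
tcp_rot: [3.141, 0.0, 1.571]
contact_force: [0.3, 0.1, -0.5]
grip_width: 23.2
```

play_rows --commands '[{"offset": [0, 0, 0.001], "twist": 0}, {"offset": [0, 0, 0], "twist": 0}]'

```text
time: 30.25
tool_pos: [615.1, 228.4, 221.7]
tcp_rot: [3.141, -0.0, 1.571]
contact_force: [-2.9, -0.7, 4.8]
grip_width: 23.8
```

play_rows --commands '[{"offset": [0, 0, 0], "twist": 0}, {"offset": [0, 0, 0], "twist": 0}, {"offset": [0, 0, 0], "twist": 0}, {"offset": [0, 0, 0], "twist": 0}, {"offset": [0, 0, 0], "twist": 0}]' --jaw 0

```text
time: 30.75
tool_pos: [615.2, 228.4, 220.6]
tcp_rot: [-3.142, 0.0, 1.571]
contact_force: [0.4, -0.3, -0.2]
grip_width: 59.2
```

play_rows --commands '[{"offset": [0, 0, 0], "twist": 0}, {"offset": [0, 0, 0], "twist": 0}, {"offset": [0, 0, 0], "twist": 0}]'

```text
time: 31.05
tool_pos: [615.1, 228.4, 220.7]
tcp_rot: [3.142, 0.0, 1.571]
contact_force: [0.3, 0.6, -0.4]
grip_width: 83.5
```

play_rows --commands '[{"offset": [0, 0, -0.02], "twist": 0}, {"offset": [0, 0, -0.03], "twist": 0}, {"offset": [0, 0, -0.035], "twist": 0}, {"offset": [0, 0, -0.035], "twist": 0}, {"offset": [0, 0, -0.02], "twist": 0}]'

```text
time: 31.55
tool_pos: [615.3, 228.5, 364.3]
tcp_rot: [3.137, -0.001, 1.571]
contact_force: [0.6, -0.9, 0.1]
grip_width: 92.0
```

play_rows --commands '[{"offset": [0, 0, 0], "twist": 0}, {"offset": [0, 0, 0], "twist": 0}, {"offset": [0, 0, 0], "twist": 0}]'

```text
time: 31.85
tool_pos: [614.9, 228.3, 358.9]
tcp_rot: [-3.139, 0.001, 1.571]
contact_force: [-0.5, -0.1, -0.2]
grip_width: 91.9
```

Run:
```python
from h import *
o,im=snap('wrist','w10.png'); print(o['tool_pos'],o['grip_width'])
P=None
_,s=snap('scene','s10.png');_,d=snap('side','d10.png')
cv2.imwrite('pics/c10.png',np.vstack([np.hstack([cv2.resize(s[150:330,80:500],(560,240),interpolation=2),cv2.resize(im,(240,240))]),cv2.resize(d[90:480,150:540],(800,360),interpolation=2)]))
```

```text
[614.85845749 228.29084336 358.92917966] 91.85802356149827
```

View pics/c10.png

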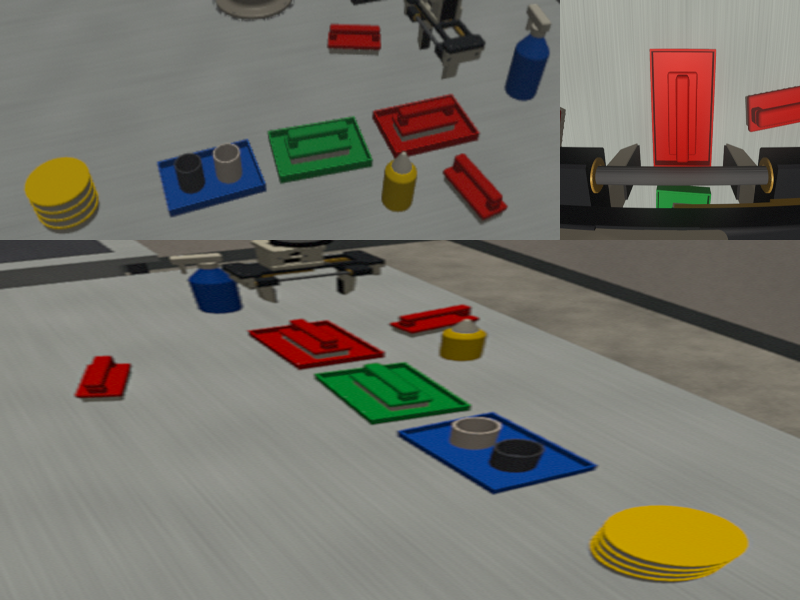

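View pics/w10.png

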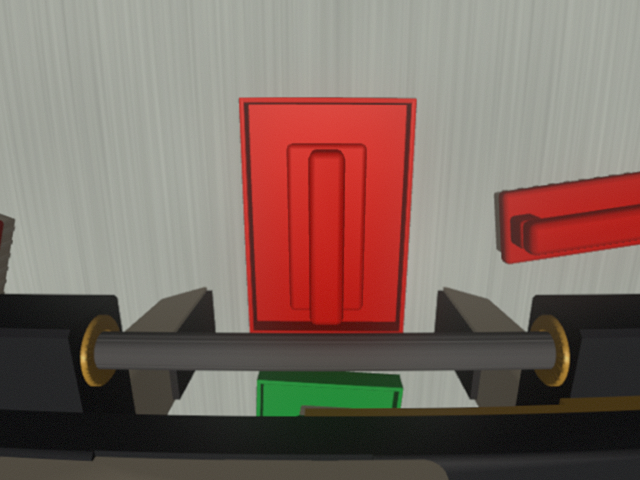

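The wrist view shows the red brush flat in the middle of the red tray, with its bar from (326,150) to (326,325). Both cups and the green brush stand in their trays, and the bystanders haven't moved. I'm handing in.

```bash
python3 -c "
from plant import ticket
print(ticket.close_job())"
```

```text
the job is handed in; nothing more can be done
None
```

All four things are put away, and the job was handed in at about 32 s of the 99 s allowed. I placed the white cup, then the metal cup, mouth up in the blue tray, the green brush in the green tray, and the red brush last in the red tray. The red brush I took was the one farthest to the robot's left, at about x 421, y 310 mm.

- **Setting down:** I lowered each thing in 1–3 mm steps until the wrist read 4–10 N, within about 1 mm of the expected floor height, and then opened the jaws.
- **Positions:** At release, each thing was within about 1–2 mm of where I aimed by the tool reading. The cups were about 38 mm either side of the blue tray's centre, and each brush was at its tray's centre.
- **Final pictures:** All three cameras' last pictures show everything flat and let go, the gripper open and clear above. The spray bottle, squeeze bottle and lids look upright and in place; I checked those by eye and did not measure them again.
- **Disagreements:** Two readings of the red tray's centre differed by about 3 mm, and the scene camera placed the trays about 6 mm too far out in x. Both are well within the tolerances. No check failed.

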